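Level the olive-wood niche shelf and hold the spirit level down on it

TASK

The olive-wood shelf sags at its red foot: lay the yellow spirit level on it, vial up, inside the brass-inlaid outline and lengthwise with it, and let go so that the bubble shows the sag. Then turn the red foot clockwise until the bubble stands between the two black lines, and finally press the spirit level down on the shelf with a steady, moderate push (about 10 N) and finish while still pressing, with the bubble still between the lines. Leave the tiffin tiers, tumbler and jar alone.

Things in the scene. Friction and masses are not known exactly. Their poses are not given: they have to be found in the camera images.
- level_center (a point): centre (half-way up, half-way along) of the yellow spirit level with black end caps: 240 mm long along its own x, 36 mm wide, 50 mm high, about 0.3 kg, lying on the counter on its underside. The middle 84 mm of its top is cut down to 34 mm above its underside and holds a green vial (its top at 45 mm); the two solid end shoulders, each 78 mm long and centred 81 mm from the middle, reach the full 50 mm height and may be pressed on
- bubble (a joint): position (m) of the white bubble (16 mm long) in the green vial on top of the level, along the level's own +x, 0 = centred; it runs to the higher end by about 0.5 mm per milliradian of tilt, stops at 26 mm, and settles in about 1.5 s. Two black lines lie 12.5 mm either side of the middle; the bubble is between them when within 4 mm of 0
- board: the olive-wood shelf board, 130 mm (own x) by 440 mm (own y), 20 mm thick, over a tiled sill; the origin is on its brass hinge near its +y end, 25 mm below the board's upper face; the board centre is 200 mm from there along own -y and the red foot at the far -y end. It starts with the foot end 19 to 50 milliradians low
- band (a point): centre of the brass-inlaid outline on the upper face of the board (268 mm long along the board's own y, 60 mm wide); the point lies on the board's upper face, about 70 mm above the counter. The level belongs here, its long axis along this point's y, either way round
- foot (a joint): turn (rad) of the red cam levelling foot about its upright axis, growing clockwise seen from above, range -0.6 to 3.6, starts within 0.3 of 0. One radian clockwise raises the foot end of the board by 22 milliradians and moves the bubble about 11 mm away from the hinge end. Stiff (about 0.2 N m) and stays where it is left
- foot_grip (a point): grip point on the axis of the foot: red bar 50 mm long along this point's own x, 12 mm wide (own y), from 14 mm below this point to 10 mm above it, on a steel disc 44 mm across and 8 mm thick on the board's upper face (22 mm below this point). The point rises 8 mm per radian turned clockwise and lies 225 mm from the outline's centre
- tier_a: steel tiffin tier, open round vessel 110 mm across, 55 mm high; origin at the centre of its underside; bystander
- tier_b: second steel tiffin tier, same as the first; bystander
- tumbler: green glass tumbler, 72 mm across the mouth, 95 mm high; origin at the centre of its underside; bystander
- jar: closed blue ceramic jar with lid, 96 mm across, 117 mm high; origin at the centre of its underside; bystander
- level: the same spirit level; origin at the centre of its underside, axes as above
There are look-alikes about, which are no part of the job. Several things look just like the level: the one meant starts farthest to the robot's right.

How it is judged:
On the way, in this order (a step that is already met when the one before it is completed fails the run):
1. the level lies in the outline, let go, and its bubble shows the sag (horizontal distance between level_center and band below 0.03 m and angle between the x axis of level_center and the y axis of band, either way round below 0.14 rad and angle between level_center's own z axis and vertical below 0.1 rad and contact force between level and board above 1 N and contact force between the fingers and level below 0.05 N and not (value of joint bubble between -0.006 and 0.006 m)), for 0.2 s.
2. the foot is turned and the bubble stands between the lines, the level lying untouched in the outline (horizontal distance between level_center and band below 0.03 m and angle between the x axis of level_center and the y axis of band, either way round below 0.14 rad and angle between level_center's own z axis and vertical below 0.1 rad and contact force between level and board above 1 N and contact force between the fingers and level below 0.05 N and value of joint bubble between -0.004 and 0.004 m), for 0.4 s.
At the end, for the whole second after the job is handed in: Fingers press the level (over 2 N), off board and foot; level bears on the shelf with 6 to 30 N, weight included; bubble within 4 mm of centre; level within 30 mm of the outline centre, lengthwise within 8 degrees, vial up, still (horizontal distance between level_center and band below 0.03 m and angle between the x axis of level_center and the y axis of band, either way round below 0.14 rad and angle between level_center's own z axis and vertical below 0.1 rad and contact force between level and board between 1 and 30 N and value of joint bubble between -0.004 and 0.004 m and contact force between the fingers and level above 2 N and contact force between level and board above 6 N and linear speed of level below 0.02 m/s and contact force between the fingers and board below 0.5 N); the arm keeps its last pose, push and grip.
It fails at once if a bystander is pushed away (distance of any of tier_a, tier_b, tumbler, jar from where it was at the start of the episode above 0.03 m).
It fails at once if a bystander is tipped over (angle between any of tier_a, tier_b, tumbler, jar's own z axis and vertical above 0.3 rad).
It also fails if it takes over 72 s, if anything falls off the work surface, if the arm or the gripper's body presses on something with over 40 N, if the wrist force passes 120 N, or if a joint passes its speed limit or range.

ROBOT

A 6-joint arm with a two-finger parallel gripper is mounted at the origin on the work surface. World frame = base frame: x ahead of the robot, y to its left, z up, the work surface at z = 0. Lengths are in m, angles in rad, forces in N, time in s.
With the tool pointing down it reaches from about 0.25 to 0.725 m from the base axis. Payload 4 kg.
Tool frame: the origin (TCP) lies at the very end of the fingers, on their centre line; the grasp point (between the pads) lies 19 mm behind it; z points along the fingers, y is the line along which they close (so a half turn about z gives the same grasp; the last joint's range is limited). The gripper opens to 85 mm and grips with 20 to 120 N. Pads are 22 mm wide; open, the fingers measure 114 mm over their backs; the gripper's body (76 mm by 85 mm) begins 54 mm behind the grasp point. The pads swing forward as they close: fully open they stand 13 mm farther back than shut.
Start: joints at [1.271, 0.241, 0.005, 1.335, 0, 1.571], TCP at [0.148, 0.478, 0.231] pointing down, gripper open.
Joint ranges: [-2.72, 2.72], [-1.05, 1.87], [-1.09, 1.28], [-1.99, 2.15], [-1.42, 1.44], [-3.14, 3.14]. Speed limits (rad/s): [2.79, 2.79, 3.14, 3.14, 3.14, 3.14].

INTERFACE

Orientations are given as a unit quaternion [w, x, y, z].
In Python, from cell import r, imaging, order gives the robot as it stands.
- The arm moves only by the tool servo_tool, never from a script. Its arguments are lists of equal length, an entry for each row: "xyz": the shift along the tool's x, y, z in units of 0.08 m (1.0 is 0.08 m), a list of three; "roll": the turn about the tool's z in units of 45 degrees (1.0 is 45 degrees). A call has 1 to 12 rows; each row is the pose to reach, as a shift and turn from the pose commanded when the call began, along the tool's axes at that moment; what a row does not reach only later rows make up. A row lasts 1/12 s, in which the tool goes at most 41.7 mm and 7.16 degrees, less where a joint would pass 70% of its speed; a pose out of reach is approached as far as the arm can. A call with a number of a shift or a turn outside -1 to 1 is refused whole. A call with a gripper value outside its range is refused whole. "fingers" is the closure, from -1 (fully open) to 1 (shut), set as the call begins (left out, the last holds). The fingers move at their own pace and stop on an object; the grip force is fixed at half the most. Time passes only in rows, so rows that repeat a pose let the fingers close. It gives the time, the measured TCP pose, the force, the opening and the grip force at its end, in the units of the state.
- r.sense(): the state, without advancing time (a new reading comes with each control period).
- imaging.get_image(name): name is "side" or "top" or "wrist"; returns (picture, depth): 480x640x3 uint8, red, green, blue; 480x640 float32, m along the optical axis (not along the pixel's ray), 0 where there is no reading.
- imaging.calibration(name): a dict with "fx", "fy", "cx", "cy" (pixels), "dist_coeffs" ([k1, k2, p1, p2, k3] as OpenCV has them; the pictures are not rectified), "R" (3x3) and "t" (3): a world point X has camera coordinates R X + t; the wrist camera has in their place "tool_from_camera" (4x4, takes a point from camera to tool coordinates, whose origin is the TCP and whose axes are the flange's). Camera axes: x right, y down, z forward; pixel columns grow to the right and rows downward; lengths in m; the calibration is good to about 2 mm. A picture is of the moment at which its call begins: read the wrist's pose just before it. calibration takes no time and is no camera call.
- order.finish_job(): hands the job in; it is judged then, once.
The state is a dict: "t": time; "qpos": joint angles; "joint_velocities": joint speeds; "joint_efforts": joint torques, N m; "tcp_pos": TCP position; "tcp_rot": TCP orientation; "ft_force": force on the tool from outside, world axes, zero at the start; "torque": the same for the moment, N m; "gripper_width": opening from 0.0 (shut) to 1.0 (fully open); "finger_force": force on a finger pad.
Only numpy, scipy, OpenCV 4.12 (cv2) and the standard library are available. Lean on these libraries where they do the work, as an engineer would, in place of code of your own. Each camera call takes 0.05 s, during which the arm holds its last target. There are 200 camera calls.

## Working session

There is one attempt and no reset: what is moved stays moved. The work goes in short steps, Python scripts to look and compute and a tool call to move; the robot and the scene stay as the last step left them, time stands still between calls to the robot, and variables do not carry over. Pictures are saved under pics/ and viewed, at most 10 in all, crops included, and the job is handed in when it is done.

Besides the shell and the picture viewer there is one more tool, called after "Call:" by a JSON object that holds its "api" and its "payload", one argument or row to a line. servo_tool: Moves the arm, as the interface text tells. Its arguments: {"type":"object","properties":{"xyz":{"type":"array"},"roll":{"type":"array"},"fingers":{"type":"number"}},"required":["xyz","roll"]}

```bash
mkdir -p pics; cat > h.py <<'E'
import numpy as np, cv2
from cell import r, imaging, order
def snap(name, fn=None):
    s=r.sense(); im,d=imaging.get_image(name); c=imaging.calibration(name)
    if fn: cv2.imwrite('pics/'+fn, im[:,:,::-1]); 
    np.savez('last_%s.npz'%name, im=im,d=d,p=s['tcp_pos'],q=s['tcp_rot'])
    return im,d,c,s
def cloud(d,c,s):
    K=np.array([[c['fx'],0,c['cx']],[0,c['fy'],c['cy']],[0,0,1.]])
    v,u=np.mgrid[0:480,0:640]
    n=cv2.undistortPoints(np.stack([u,v],-1).reshape(-1,1,2).astype(float),K,np.array(c['dist_coeffs'],float)).reshape(480,640,2)
    P=np.dstack([n[...,0]*d,n[...,1]*d,d])
    if 'R' in c: return (P-np.array(c['t']))@np.array(c['R'])
    from scipy.spatial.transform import Rotation as Ro
    T=np.array(c['tool_from_camera']); w,x,y,z=s['tcp_rot']
    return Ro.from_quat([x,y,z,w]).apply((P.reshape(-1,3)@T[:3,:3].T+T[:3,3])).reshape(480,640,3)+np.array(s['tcp_pos'])
E
python3 - <<'E'
from h import *
a=snap('top','top0.png'); b=snap('side','side0.png')
for n,x in(('top',a),('side',b)): np.save(n+'_P.npy',cloud(x[1],x[2],x[3]))
s=r.sense(); print(s)
E
```

```text
{'t': 0.1, 'qpos': array([1.27097240e+00, 2.41311748e-01, 3.88158279e-03, 1.33522073e+00,
       1.55625814e-05, 1.57080843e+00]), 'joint_velocities': array([ 2.71996635e-05, -2.43892398e-03,  2.93028319e-03, -1.97350422e-03,
       -1.43275695e-03, -2.21778521e-03]), 'joint_efforts': array([-9.41671788e-04, -3.73137903e+01,  2.53010309e+01,  1.08570451e-02,
       -5.17337401e-05,  6.38499344e-06]), 'tcp_pos': array([0.14750526, 0.47715796, 0.23052356]), 'tcp_rot': array([-1.46179592e-04,  1.49357010e-01,  9.88782900e-01, -9.15724161e-04]), 'ft_force': array([-1.35667221, -0.18227426,  0.56005836]), 'torque': array([ 0.02169493,  0.02942875, -0.00875506]), 'finger_force': 0.0, 'gripper_width': 1.0002853258454094}
```

View pics/top0.png

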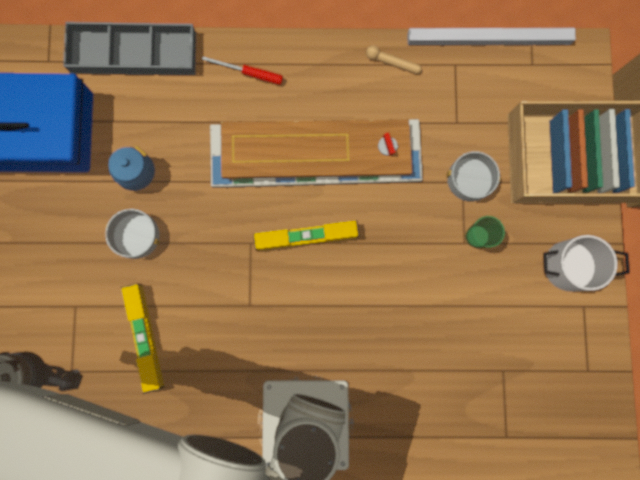

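View pics/side0.png

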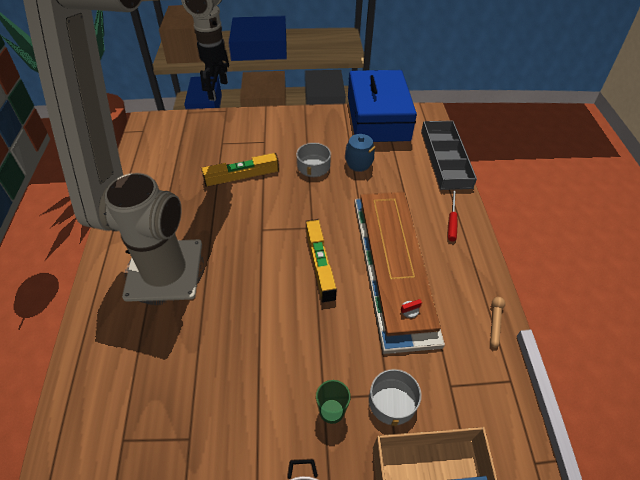

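Top view: the target level is at about (306,236), which is farther right than its look-alike at (141,338). The outline spans about (233..349,134..164), with the red foot at (389,145). Next I measure these.

```bash
python3 - <<'E'
from h import *
z=np.load('last_top.npz'); im=z['im']; P=np.load('top_P.npy')
hsv=cv2.cvtColor(im,cv2.COLOR_RGB2HSV)
def rep(n,m,zmin,zmax):
    m=m&(P[...,2]>zmin)&(P[...,2]<zmax); Q=P[m]
    c,(w,h),a=cv2.minAreaRect((Q[:,:2]*1000).astype(np.float32))
    u,s,vt=np.linalg.svd(Q[:,:2]-Q[:,:2].mean(0),full_matrices=False)
    print(n,len(Q),'rect c',c,w,h,'axis',vt[0],np.degrees(np.arctan2(vt[0][1],vt[0][0])),'z',np.percentile(Q[:,2],[5,50,95]))
box=lambda x0,x1,y0,y1: np.pad(np.ones((y1-y0,x1-x0),bool),((y0,480-y1),(x0,640-x1)))
rep('level',box(248,364,215,256),0.03,0.08)
rep('levelYel',box(248,364,215,256)&(hsv[...,1]>200)&(hsv[...,0]>20)&(hsv[...,0]<32),0.03,0.08)
H,S,V=cv2.split(hsv)
rep('foot',box(375,402,130,160)&((H<6)|(H>174))&(S>170),0.06,0.14)
rep('board',box(200,425,115,185),0.045,0.085)
for u,v in((241,149),(290,149),(340,149),(380,170),(388,145)): print((u,v),P[v-1:v+2,u-1:u+2].reshape(-1,3).mean(0))
for u,v in((233,136),(348,134),(349,160),(233,163)): print('corner',P[v,u],hsv[v,u])
# plane of board
m=box(230,370,128,172)&(P[...,2]>0.04)&(P[...,2]<0.1); Q=P[m]
print(np.linalg.lstsq(np.c_[Q[:,:2],np.ones(len(Q))],Q[:,2],rcond=None)[0])
E
```

```text
level 1674 rect c (427.2789611816406, -2.4363250732421875) 37.82049560546875 240.8711395263672 axis [-0.12970444  0.9915527 ] 97.45251357452948 z [0.03370635 0.04736642 0.05325365]
levelYel 1197 rect c (427.1483154296875, -2.8865280151367188) 36.771568298339844 237.2589111328125 axis [ 0.12941981 -0.99158989] -82.56393317362077 z [0.03322141 0.04858714 0.05365529]
foot 97 rect c (631.6683349609375, -191.6018524169922) 45.734718322753906 11.52170467376709 axis [-0.95575766 -0.29415522] -162.89311222587892 z [0.08040206 0.08542104 0.08982524]
board 10459 rect c (627.6572265625, -27.16021728515625) 133.1802520751953 441.3812255859375 axis [-0.03462581  0.99940035] 91.98430927360076 z [0.05108624 0.06101369 0.07072291]
(241, 149) [0.62121111 0.14613581 0.06715937]
(290, 149) [0.6227837  0.03383224 0.06328787]
(340, 149) [ 0.62516811 -0.08202931  0.05608047]
(380, 170) [ 0.57601159 -0.1745036   0.05419121]
(388, 145) [ 0.62690453 -0.18961197  0.08451508]
corner [0.65209442 0.16498765 0.06615269] [ 20 164 190]
corner [ 0.66067724 -0.10080315  0.05730513] [ 18 166 177]
corner [ 0.59899172 -0.10268915  0.05643321] [ 18 161 174]
corner [0.58748673 0.16360395 0.07022305] [ 17 162 179]
[-0.00381091  0.04137526  0.06417552]
```

Call:
{"api": "servo_tool", "payload": {
  "xyz": [
    [-0.5,-0.46,0],
    [-1,-0.92,0]
  ],
  "roll": [0,0],
  "fingers": -1
}}

```text
t: 0.27
tcp_pos: [0.1892, 0.4057, 0.2302]
tcp_rot: [-0.0, 0.147, 0.989, -0.001]
ft_force: [2.1, -0.3, 0.0]
gripper_width: 1.001
finger_force: 0.0
```

Call:
{"api": "servo_tool", "payload": {
  "xyz": [
    [-0.5,-0.46,0],
    [-1,-0.92,0]
  ],
  "roll": [0,0]
}}

```text
t: 0.43
tcp_pos: [0.2316, 0.3319, 0.2307]
tcp_rot: [-0.0, 0.149, 0.989, -0.001]
ft_force: [0.5, 0.1, 0.9]
gripper_width: 0.998
finger_force: 0.0
```

Call:
{"api": "servo_tool", "payload": {
  "xyz": [
    [-0.5,-0.46,0],
    [-1,-0.92,0]
  ],
  "roll": [0,0]
}}

```text
t: 0.6
tcp_pos: [0.2736, 0.2597, 0.231]
tcp_rot: [-0.0, 0.149, 0.989, -0.0]
ft_force: [1.2, 0.2, -0.7]
gripper_width: 0.999
finger_force: 0.0
```

Call:
{"api": "servo_tool", "payload": {
  "xyz": [
    [-0.5,-0.46,0],
    [-1,-0.92,0]
  ],
  "roll": [0,0]
}}

```text
t: 0.77
tcp_pos: [0.3156, 0.1877, 0.2312]
tcp_rot: [-0.0, 0.149, 0.989, -0.0]
ft_force: [1.2, 0.4, 1.4]
gripper_width: 1.0
finger_force: 0.0
```

Call:
{"api": "servo_tool", "payload": {
  "xyz": [
    [-0.5,-0.46,0],
    [-1,-0.92,0],
    [-1,-0.92,0]
  ],
  "roll": [0,0,0]
}}

```text
t: 1.02
tcp_pos: [0.371, 0.0926, 0.2312]
tcp_rot: [0.0, 0.151, 0.989, -0.0]
ft_force: [0.5, 0.9, -0.1]
gripper_width: 0.999
finger_force: 0.0
```

Call:
{"api": "servo_tool", "payload": {
  "xyz": [
    [-0.1,-0.1,0],
    [-0.1,-0.1,0],
    [-0.1,-0.1,0],
    [-0.1,-0.1,0],
    [-0.1,-0.1,0],
    [-0.1,-0.1,0],
    [-0.1,-0.1,0],
    [-0.1,-0.1,0]
  ],
  "roll": [0.15,0.3,0.45,0.6,0.75,0.9,1,1]
}}

```text
t: 1.68
tcp_pos: [0.375, 0.0856, 0.2309]
tcp_rot: [-0.0, 0.517, 0.856, -0.0]
ft_force: [0.2, 0.6, 0.6]
gripper_width: 1.003
finger_force: 0.0
```

Call:
{"api": "servo_tool", "payload": {
  "xyz": [
    [-0.35,0.06,0.2],
    [-0.7,0.06,0.4],
    [-1,0.06,0.5],
    [-1,0.06,0.5]
  ],
  "roll": [0.15,0.3,0.45,0.45]
}}

```text
t: 2.02
tcp_pos: [0.4172, 0.0145, 0.1892]
tcp_rot: [-0.001, 0.661, 0.751, -0.002]
ft_force: [0.3, -0.7, 0.3]
gripper_width: 0.997
finger_force: 0.0
```

Call:
{"api": "servo_tool", "payload": {
  "xyz": [
    [-0.26,0.1,0],
    [-0.26,0.1,0],
    [-0.26,0.1,0]
  ],
  "roll": [0,0,0]
}}

```text
t: 2.27
tcp_pos: [0.4276, -0.0025, 0.1912]
tcp_rot: [-0.0, 0.659, 0.752, -0.0]
ft_force: [-0.7, 0.5, -0.1]
gripper_width: 0.999
finger_force: 0.0
```

```bash
python3 - <<'E'
from h import *
im,d,c,s=snap('wrist','w1.png'); P=cloud(d,c,s)
Z=P[...,2]; m=(Z>0.03)&(Z<0.058)&(P[...,0]<0.54)&(P[...,0]>0.35)
n,l,st,_=cv2.connectedComponentsWithStats(m.astype(np.uint8)); k=1+np.argmax(st[1:,4]); Q=P[l==k]
print(s['tcp_pos'],s['tcp_rot'],len(Q),cv2.minAreaRect((Q[:,:2]*1000).astype(np.float32)),np.percentile(Q[:,2],[5,50,95]),st[k])
E
```

```text
[ 0.42758165 -0.00254364  0.1912379 ] [-3.31245228e-04  6.58612970e-01  7.52481791e-01 -1.75288514e-05] 14211 ((427.2781982421875, -1.2762069702148438), (37.26046371459961, 241.36331176757812), 7.476515769958496) [0.03408547 0.04963528 0.05111959] [  295    52    54   305 14211]
```

View pics/w1.png

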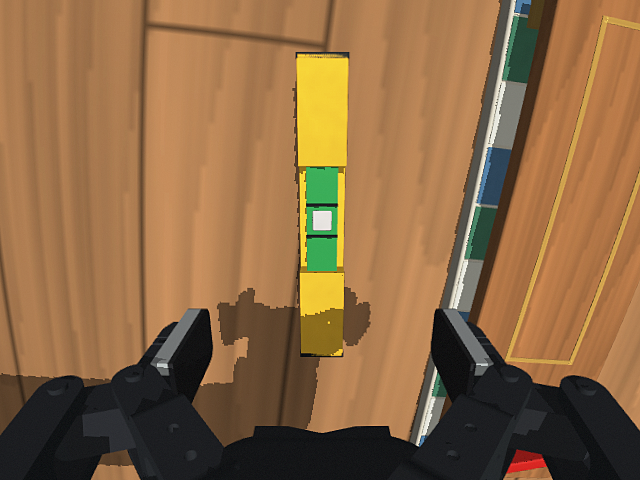

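The level sits centred under the gripper at about (322,220), running straight up and down the picture, so I go down and grip.

Call:
{"api": "servo_tool", "payload": {
  "xyz": [
    [0,0,0.5],
    [0,0,1],
    [0,0,1]
  ],
  "roll": [0,0,0]
}}

```text
t: 2.57
tcp_pos: [0.4213, -0.0015, 0.1056]
tcp_rot: [-0.005, 0.658, 0.753, -0.004]
ft_force: [-1.4, -0.0, -0.6]
gripper_width: 1.0
finger_force: 0.0
```

Call:
{"api": "servo_tool", "payload": {
  "xyz": [
    [0,0,0.4],
    [0,0,0.7],
    [0,0,1],
    [0,0,1],
    [0,0,1]
  ],
  "roll": [0,0,0,0,0]
}}

```text
t: 2.98
tcp_pos: [0.4271, -0.0018, 0.0319]
tcp_rot: [-0.001, 0.658, 0.753, -0.001]
ft_force: [-0.0, 0.4, 0.1]
gripper_width: 0.999
finger_force: 0.0
```

Call:
{"api": "servo_tool", "payload": {
  "xyz": [
    [0,0,0.15],
    [0,0,0.28],
    [0,0,0.28],
    [0,0,0.28]
  ],
  "roll": [0,0,0,0]
}}

```text
t: 3.32
tcp_pos: [0.4288, -0.0022, 0.0106]
tcp_rot: [0.001, 0.659, 0.752, 0.001]
ft_force: [-0.2, 0.0, -0.1]
gripper_width: 1.0
finger_force: 0.0
```

Call:
{"api": "servo_tool", "payload": {
  "xyz": [
    [0,0,0],
    [0,0,0],
    [0,0,0],
    [0,0,0],
    [0,0,0],
    [0,0,0],
    [0,0,0],
    [0,0,0]
  ],
  "roll": [0,0,0,0,0,0,0,0],
  "fingers": 1
}}

```text
t: 3.98
tcp_pos: [0.428, -0.0024, 0.0097]
tcp_rot: [0.0, 0.659, 0.752, 0.0]
ft_force: [-0.6, 0.4, 5.6]
gripper_width: 0.412
finger_force: 61.7
```

Call:
{"api": "servo_tool", "payload": {
  "xyz": [
    [0,0,-0.3],
    [0,0,-0.65],
    [0,0,-1],
    [0,0,-1]
  ],
  "roll": [0,0,0,0]
}}

```text
t: 4.32
tcp_pos: [0.4309, -0.0024, 0.0932]
tcp_rot: [0.003, 0.659, 0.752, 0.003]
ft_force: [1.2, -0.2, -3.3]
gripper_width: 0.408
finger_force: 61.5
```

Call:
{"api": "servo_tool", "payload": {
  "xyz": [
    [0,0.2,-0.3],
    [0,0.6,-0.4],
    [0.09,1,-0.4],
    [0.09,1,-0.4]
  ],
  "roll": [0,0,0,0]
}}

```text
t: 4.65
tcp_pos: [0.5123, 0.0167, 0.1208]
tcp_rot: [0.002, 0.658, 0.753, 0.003]
ft_force: [1.3, 0.2, -2.6]
gripper_width: 0.409
finger_force: 61.9
```

Call:
{"api": "servo_tool", "payload": {
  "xyz": [
    [0,0.4,0],
    [0,0.8,0],
    [0,1,0],
    [0,1,0]
  ],
  "roll": [0,0,0,0]
}}

```text
t: 4.98
tcp_pos: [0.588, 0.0263, 0.1188]
tcp_rot: [0.0, 0.659, 0.752, 0.0]
ft_force: [1.4, 0.3, -3.0]
gripper_width: 0.407
finger_force: 62.1
```

Call:
{"api": "servo_tool", "payload": {
  "xyz": [
    [0,0.3,0],
    [0,0.5,0],
    [0,0.5,0],
    [0,0.5,0],
    [0,0.5,0],
    [0,0.5,0]
  ],
  "roll": [0.06,0.125,0.125,0.125,0.125,0.125]
}}

```text
t: 5.48
tcp_pos: [0.6233, 0.0309, 0.1201]
tcp_rot: [-0.001, 0.695, 0.719, -0.001]
ft_force: [0.3, -0.7, -4.1]
gripper_width: 0.409
finger_force: 62.1
```

```bash
python3 - <<'E'
from h import *
im,d,c,s=snap('wrist','w2.png'); P=cloud(d,c,s); print(s['tcp_pos'],s['tcp_rot'])
np.save('w2P.npy',P)
E
```

```text
[0.62333664 0.03092024 0.12007754] [-0.00087059  0.69489998  0.71910525 -0.00094813]
```

View pics/w2.png

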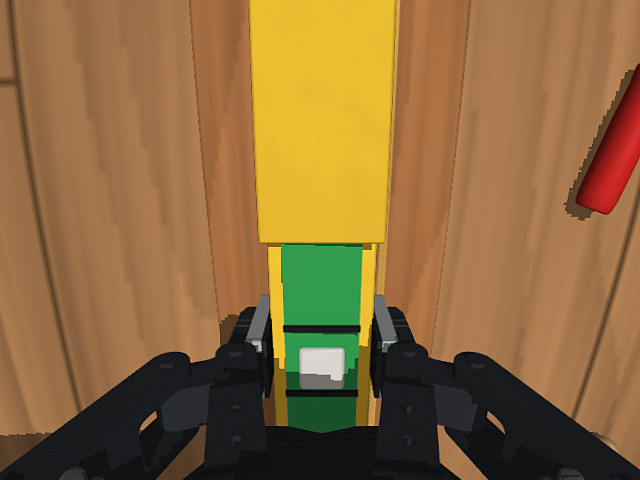

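The bubble is at (322,368), centred between the fingers. The level covers the outline, with the board edges at columns 190 and 470 on either side. Lowering.

Call:
{"api": "servo_tool", "payload": {
  "xyz": [
    [0,0,0.2],
    [0,0,0.4],
    [0,0,0.47],
    [0,0,0.51],
    [0,0,0.51]
  ],
  "roll": [0,0,0,0,0]
}}

```text
t: 5.95
tcp_pos: [0.6241, 0.031, 0.0795]
tcp_rot: [-0.001, 0.695, 0.719, -0.001]
ft_force: [0.3, -0.4, -2.7]
gripper_width: 0.411
finger_force: 62.0
```

Call:
{"api": "servo_tool", "payload": {
  "xyz": [
    [0,0,0.015],
    [0,0,0.03],
    [0,0,0.04],
    [0,0,0.04]
  ],
  "roll": [0,0,0,0]
}}

```text
t: 6.28
tcp_pos: [0.6257, 0.031, 0.078]
tcp_rot: [0.001, 0.695, 0.719, 0.001]
ft_force: [-0.3, -2.4, 0.0]
gripper_width: 0.412
finger_force: 62.4
```

Call:
{"api": "servo_tool", "payload": {
  "xyz": [
    [0,0,0],
    [0,0,0],
    [0,0,0],
    [0,0,0],
    [0,0,0],
    [0,0,0]
  ],
  "roll": [0,0,0,0,0,0],
  "fingers": -1
}}

```text
t: 6.78
tcp_pos: [0.625, 0.0312, 0.077]
tcp_rot: [0.0, 0.695, 0.719, 0.0]
ft_force: [0.7, 0.6, 0.6]
gripper_width: 0.997
finger_force: 0.0
```

Call:
{"api": "servo_tool", "payload": {
  "xyz": [
    [0,0,-0.3],
    [0,0,-0.7],
    [0,0,-1],
    [0,0,-1],
    [0,0,-1]
  ],
  "roll": [0,0,0,0,0]
}}

```text
t: 7.2
tcp_pos: [0.6264, 0.0312, 0.1592]
tcp_rot: [0.002, 0.695, 0.719, 0.002]
ft_force: [-0.0, 0.1, -0.7]
gripper_width: 0.998
finger_force: 0.0
```

Call:
{"api": "servo_tool", "payload": {
  "xyz": [
    [0,0,-0.1],
    [0,0,-0.1],
    [0,0,-0.1],
    [0,0,-0.1],
    [0,0,-0.1],
    [0,0,-0.1],
    [0,0,-0.1],
    [0,0,-0.1],
    [0,0,-0.1],
    [0,0,-0.1],
    [0,0,-0.1],
    [0,0,-0.1]
  ],
  "roll": [0,0,0,0,0,0,0,0,0,0,0,0]
}}

```text
t: 8.2
tcp_pos: [0.625, 0.0311, 0.165]
tcp_rot: [0.0, 0.695, 0.719, 0.0]
ft_force: [0.5, 0.1, 0.2]
gripper_width: 0.995
finger_force: 0.0
```

```bash
python3 - <<'E'
from h import *
im,d,c,s=snap('wrist','w3.png'); P=cloud(d,c,s); print(s['tcp_pos'],s['tcp_rot'])
np.save('w3P.npy',P)
E
```

```text
[0.62495105 0.03111941 0.16495103] [3.23053196e-05 6.94986152e-01 7.19023119e-01 4.23607691e-05]
```

View pics/w3.png

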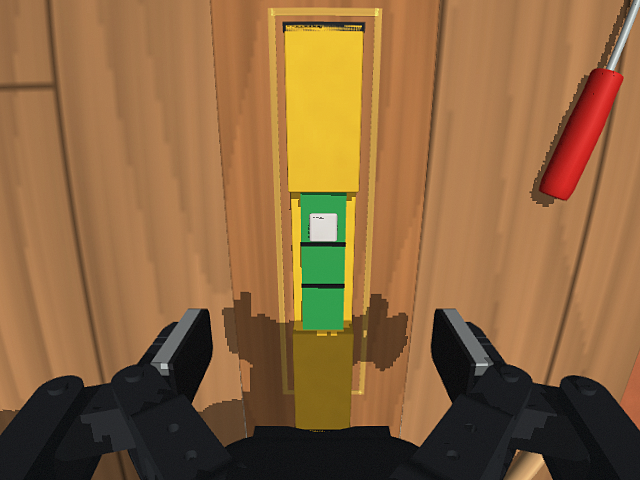

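The level lies inside the outline (270..380, 10..392). The bubble is at (323,228) with the lines at rows 244 and 286, so it sits about 22 mm towards the hinge and the foot needs about 2.0 rad. Now to the foot.

Call:
{"api": "servo_tool", "payload": {
  "xyz": [
    [-0.5,0,0],
    [-1,0,0],
    [-1,0,0]
  ],
  "roll": [0,0,0]
}}

```text
t: 8.5
tcp_pos: [0.6277, -0.0552, 0.1649]
tcp_rot: [0.001, 0.697, 0.717, -0.001]
ft_force: [-0.6, 0.9, 0.4]
gripper_width: 1.002
finger_force: 0.0
```

Call:
{"api": "servo_tool", "payload": {
  "xyz": [
    [-0.5,0,0],
    [-1,0,0],
    [-1,0,0]
  ],
  "roll": [0,0,0]
}}

```text
t: 8.75
tcp_pos: [0.6302, -0.1358, 0.1648]
tcp_rot: [0.001, 0.698, 0.716, -0.001]
ft_force: [-0.1, 0.2, 0.3]
gripper_width: 0.996
finger_force: 0.0
```

Call:
{"api": "servo_tool", "payload": {
  "xyz": [
    [-0.4,0,0],
    [-0.8,0,0],
    [-0.8,0,0],
    [-0.8,0,0],
    [-0.8,0,0],
    [-0.8,0,0],
    [-0.8,0,0],
    [-0.8,0,0]
  ],
  "roll": [-0.15,-0.3,-0.45,-0.6,-0.75,-0.9,-1,-1]
}}

```text
t: 9.42
tcp_pos: [0.6325, -0.1927, 0.1648]
tcp_rot: [-0.0, 0.367, 0.93, 0.0]
ft_force: [-0.6, -0.2, -0.6]
gripper_width: 0.999
finger_force: 0.0
```

Call:
{"api": "servo_tool", "payload": {
  "xyz": [
    [0,0,0],
    [0,0,0],
    [0,0,0],
    [0,0,0],
    [0,0,0],
    [0,0,0],
    [0,0,0],
    [0,0,0]
  ],
  "roll": [-0.15,-0.3,-0.45,-0.6,-0.75,-0.9,-1,-1]
}}

```text
t: 10.08
tcp_pos: [0.6325, -0.1926, 0.1649]
tcp_rot: [-0.0, -0.016, 1.0, 0.0]
ft_force: [-1.2, -0.3, 0.3]
gripper_width: 1.001
finger_force: 0.0
```

Call:
{"api": "servo_tool", "payload": {
  "xyz": [
    [0,0,0],
    [0,0,0],
    [0,0,0],
    [0,0,0]
  ],
  "roll": [-0.15,-0.3,-0.33,-0.33]
}}

```text
t: 10.42
tcp_pos: [0.6325, -0.1927, 0.1649]
tcp_rot: [-0.0, -0.144, 0.99, 0.0]
ft_force: [0.3, -0.1, 1.0]
gripper_width: 1.0
finger_force: 0.0
```

```bash
python3 - <<'E'
from h import *
im,d,c,s=snap('wrist','w4.png'); P=cloud(d,c,s); print(s['tcp_pos'],s['tcp_rot'],s['qpos'])
q=s['tcp_rot']; print('yaw',np.degrees(2*np.arctan2(q[2],q[1]))-90)
H,S,V=cv2.split(cv2.cvtColor(im,cv2.COLOR_RGB2HSV))
m=((H<6)|(H>174))&(S>150)&(P[...,2]>0.075)&(P[...,2]<0.1)
n,l,st,_=cv2.connectedComponentsWithStats(m.astype(np.uint8)); k=1+np.argmax(st[1:,4]); Q=P[l==k]
u,_,vt=np.linalg.svd(Q[:,:2]-Q[:,:2].mean(0),full_matrices=False)
print(st[k],cv2.minAreaRect((Q[:,:2]*1000).astype(np.float32)),np.degrees(np.arctan2(vt[0][1],vt[0][0])),np.percentile(Q[:,2],[5,50,95]))
E
```

```text
[ 0.6325276  -0.19270116  0.16490892] [-4.59859388e-06 -1.44054004e-01  9.89569828e-01  1.58145808e-05] [-2.95731060e-01  5.98004897e-01  3.75460288e-01  1.34827352e+00
  2.46928139e-05 -5.84844939e-01]
yaw 106.56500502204796
[ 315  209   20   81 1503] ((633.1038818359375, -190.63832092285156), (49.95465850830078, 11.551115989685059), 16.280305862426758) 16.569909772510908 [0.08392089 0.0857416  0.08688263]
```

View pics/w4.png

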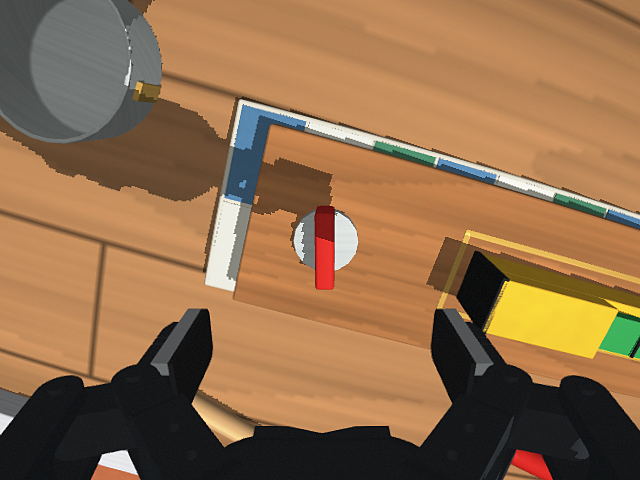

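The red bar at (325,248) lies in line with the fingers' plane, about 2 mm off along tool y. I go down and grip it just above the disc.

Call:
{"api": "servo_tool", "payload": {
  "xyz": [
    [0,0.025,0.3],
    [0,0.025,0.7],
    [0,0.025,1],
    [0,0.025,1],
    [0,0.025,1]
  ],
  "roll": [0,0,0,0,0]
}}

```text
t: 10.88
tcp_pos: [0.6306, -0.1904, 0.0834]
tcp_rot: [-0.002, -0.145, 0.989, 0.001]
ft_force: [-0.4, 0.1, 1.2]
gripper_width: 1.004
finger_force: 0.0
```

Call:
{"api": "servo_tool", "payload": {
  "xyz": [
    [0,0,0.12],
    [0,0,0.23],
    [0,0,0.23],
    [0,0,0.23]
  ],
  "roll": [0,0,0,0]
}}

```text
t: 11.22
tcp_pos: [0.632, -0.1909, 0.0667]
tcp_rot: [0.0, -0.146, 0.989, -0.0]
ft_force: [0.7, 0.1, -0.2]
gripper_width: 0.999
finger_force: 0.0
```

Call:
{"api": "servo_tool", "payload": {
  "xyz": [
    [0,0,0],
    [0,0,0],
    [0,0,0],
    [0,0,0],
    [0,0,0],
    [0,0,0],
    [0,0,0],
    [0,0,0],
    [0,0,0],
    [0,0,0]
  ],
  "roll": [0,0,0,0,0,0,0,0,0,0],
  "fingers": 1
}}

```text
t: 12.05
tcp_pos: [0.632, -0.1908, 0.0667]
tcp_rot: [0.0, -0.146, 0.989, 0.0]
ft_force: [0.2, -0.4, 2.1]
gripper_width: 0.125
finger_force: 61.5
```

Call:
{"api": "servo_tool", "payload": {
  "xyz": [
    [0,0,-0.008],
    [0,0,-0.016],
    [0,0,-0.024],
    [0,0,-0.032],
    [0,0,-0.04],
    [0,0,-0.048],
    [0,0,-0.056],
    [0,0,-0.064],
    [0,0,-0.072],
    [0,0,-0.08],
    [0,0,-0.08],
    [0,0,-0.08]
  ],
  "roll": [0.1,0.2,0.3,0.4,0.5,0.6,0.7,0.8,0.9,1,1,1]
}}

```text
t: 13.05
tcp_pos: [0.6318, -0.1892, 0.0727]
tcp_rot: [-0.001, 0.242, 0.97, 0.001]
ft_force: [-0.1, 5.6, 1.7]
gripper_width: 0.125
finger_force: 60.3
```

```bash
python3 - <<'E'
from h import *
s=r.sense(); print(s['torque'],s['ft_force'],s['qpos']); q=s['tcp_rot']; print('yaw',np.degrees(2*np.arctan2(q[2],q[1]))-90)
E
```

```text
[ 1.58172731  0.38742455 -0.07367651] [-0.09199095  5.62715435  1.73476391] [-0.29208467  0.65455304  0.22865025  1.14614297  0.00258653  0.19726403]
yaw 61.962292103215816
```

Call:
{"api": "servo_tool", "payload": {
  "xyz": [
    [0,0,-0.008],
    [0,0,-0.016],
    [0,0,-0.024],
    [0,0,-0.032],
    [0,0,-0.04],
    [0,0,-0.048],
    [0,0,-0.056],
    [0,0,-0.064],
    [0,0,-0.072],
    [0,0,-0.08],
    [0,0,-0.08],
    [0,0,-0.08]
  ],
  "roll": [0.1,0.2,0.3,0.4,0.5,0.6,0.7,0.8,0.9,1,1,1]
}}

```text
t: 14.05
tcp_pos: [0.632, -0.1877, 0.0789]
tcp_rot: [-0.002, 0.595, 0.804, 0.002]
ft_force: [1.0, 9.0, 2.0]
gripper_width: 0.12
finger_force: 59.8
```

Call:
{"api": "servo_tool", "payload": {
  "xyz": [
    [0,0,-0.008],
    [0,0,-0.016],
    [0,0,-0.024],
    [0,0,-0.032],
    [0,0,-0.04],
    [0,0,-0.04],
    [0,0,-0.04],
    [0,0,-0.04],
    [0,0,-0.04]
  ],
  "roll": [0.1,0.2,0.3,0.4,0.5,0.5,0.5,0.5,0.5]
}}

```text
t: 14.8
tcp_pos: [0.6323, -0.1872, 0.082]
tcp_rot: [-0.002, 0.74, 0.673, 0.002]
ft_force: [0.5, 9.9, 1.3]
gripper_width: 0.122
finger_force: 59.7
```

```bash
python3 - <<'E'
from h import *
s=r.sense(); print(s['torque'],s['ft_force'],s['qpos']); q=s['tcp_rot']; print('yaw',np.degrees(2*np.arctan2(q[2],q[1]))-90)
im,d,c,s=snap('top')
w,dw,cw,_=snap('wrist'); 
a=cv2.resize(im[110:190,210:410],(800,320),interpolation=cv2.INTER_CUBIC); 
b=np.zeros((280,800,3),np.uint8); b[:,200:573]=cv2.resize(w,(373,280)); cv2.imwrite('pics/m5.png',np.vstack([a,b])[:,:,::-1])
P=cloud(d,c,s); m=np.zeros((480,640),bool); m[128:172,230:370]=1; m&=(P[...,2]>0.04)&(P[...,2]<0.085)
Q=P[m]; print(np.linalg.lstsq(np.c_[Q[:,:2],np.ones(len(Q))],Q[:,2],rcond=None)[0])
E
```

```text
[ 2.38925886  0.09468878 -0.04729703] [0.54839337 9.92102234 1.32114193] [-0.29060554  0.64715301  0.24080303  1.16620596  0.00590125  1.37537697]
yaw -5.454064401268909
[-0.0017504  0.0024704  0.0702216]
```

View pics/m5.png

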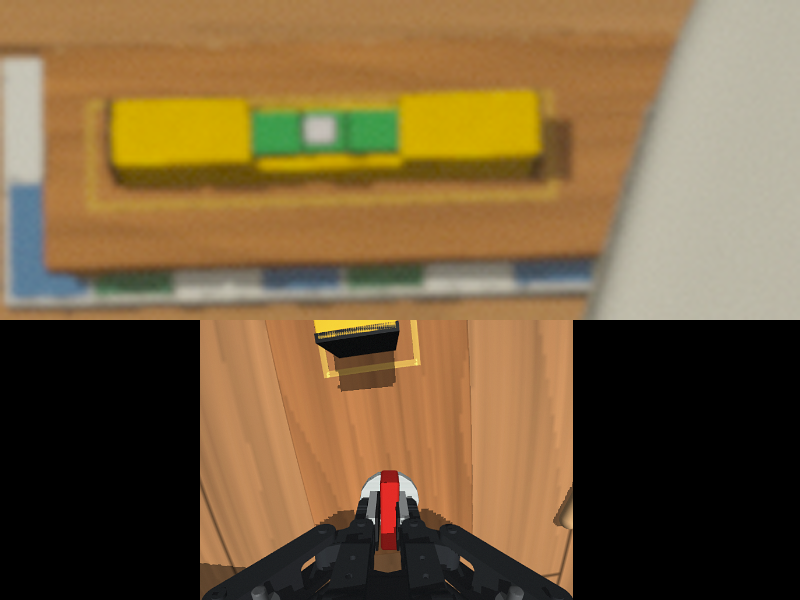

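The bubble is now just left (hinge side) of the middle, at (319,130) against a vial middle of about 326. I let it settle and measure it.

Call:
{"api": "servo_tool", "payload": {
  "xyz": [
    [0,0,0],
    [0,0,0],
    [0,0,0],
    [0,0,0],
    [0,0,0],
    [0,0,0],
    [0,0,0],
    [0,0,0],
    [0,0,0],
    [0,0,0],
    [0,0,0],
    [0,0,0]
  ],
  "roll": [0,0,0,0,0,0,0,0,0,0,0,0]
}}

```text
t: 15.9
tcp_pos: [0.6323, -0.1872, 0.082]
tcp_rot: [-0.002, 0.74, 0.673, 0.002]
ft_force: [2.2, 9.2, -0.2]
gripper_width: 0.121
finger_force: 59.7
```

```bash
cat > bub.py <<'E'
from h import *
im,d,c,s=snap('top'); P=cloud(d,c,s)
R=im[130:158,255:330].astype(float); hsv=cv2.cvtColor(im,cv2.COLOR_RGB2HSV)[130:158,255:330]
H,S,V=cv2.split(hsv)
g=(H>50)&(H<80)&(S>120)
Q=np.argwhere(g); rows=slice(np.percentile(Q[:,0],20).astype(int),np.percentile(Q[:,0],80).astype(int)+1)
x0,x1=Q[:,1].min(),Q[:,1].max()
# sub-pixel: column profiles along the vial
red=R[rows,:,0].mean(0); up=np.maximum(red[x0+1:x1]-70,0); bx=(up*np.arange(x0+1,x1)).sum()/up.sum()
gs=np.clip((S[rows].mean(0)),0,255)
y=P[130:158,255:330][(H>18)&(H<32)&(S>200)][:,1]
mmpp=np.abs(np.polyfit(np.arange(75),np.nanmedian(P[136:146,255:330,1],0),1)[0])*1000
print('vial',x0,x1,'mid',(x0+x1)/2,'bubble',bx,'offset mm (+ = hinge side)',((x0+x1)/2-bx)*mmpp,'mm/px',mmpp)
print(np.round(red[x0-2:x1+3]).astype(int))
print(np.round(R[rows,:,1].mean(0)[x0-2:x1+3]).astype(int))
m=np.zeros((480,640),bool); m[128:172,230:370]=1; m&=(P[...,2]>0.04)&(P[...,2]<0.085)
Q=P[m]; print('slope',np.linalg.lstsq(np.c_[Q[:,:2],np.ones(len(Q))],Q[:,2],rcond=None)[0][1])
E
python3 bub.py
```

```text
vial 19 53 mid 36.0 bubble 35.21407211961302 offset mm (+ = hinge side) 1.742300687304014 mm/px 2.2168709506095303
[162 104  67  62  63  62  60  62  63  61  62  63  62  72 111 154 172 175
 175 174 171 160 129  89  66  61  62  62  62  62  61  62  62  63  61  63
  79 133 183]
[152 147 154 157 157 157 157 157 157 157 157 154 141 126 142 167 178 179
 180 179 178 174 164 149 134 139 150 155 155 155 155 155 155 156 154 155
 153 153 162]
slope 0.001668583498345047
```

Call:
{"api": "servo_tool", "payload": {
  "xyz": [
    [0,0,0],
    [0,0,-0.006],
    [0,0,-0.006],
    [0,0,-0.006]
  ],
  "roll": [0.04,0.08,0.08,0.08]
}}

```text
t: 16.28
tcp_pos: [0.6322, -0.1872, 0.0825]
tcp_rot: [-0.002, 0.761, 0.649, 0.002]
ft_force: [2.0, 9.7, 0.9]
gripper_width: 0.126
finger_force: 59.7
```

Call:
{"api": "servo_tool", "payload": {
  "xyz": [
    [0,0,0],
    [0,0,0],
    [0,0,0],
    [0,0,0],
    [0,0,0],
    [0,0,0],
    [0,0,0]
  ],
  "roll": [0,0,0,0,0,0,0],
  "fingers": -1
}}

```text
t: 16.87
tcp_pos: [0.6319, -0.1913, 0.083]
tcp_rot: [0.0, 0.762, 0.647, -0.0]
ft_force: [-0.9, -0.2, -0.3]
gripper_width: 0.997
finger_force: 0.0
```

Call:
{"api": "servo_tool", "payload": {
  "xyz": [
    [0,0,-0.2],
    [0,0,-0.5],
    [0,0,-0.9],
    [0,0,-1],
    [0,0,-1],
    [0,0,-1],
    [0,0,-1],
    [0,0,-1],
    [0,0,-1],
    [0,0,-1],
    [0,0,-1],
    [0,0,-1]
  ],
  "roll": [0,0,0,0,0,0,0,0,0,0,0,0]
}}

```text
t: 17.87
tcp_pos: [0.6318, -0.1908, 0.1625]
tcp_rot: [-0.0, 0.762, 0.647, -0.0]
ft_force: [0.5, 0.6, 0.5]
gripper_width: 0.999
finger_force: 0.0
```

```bash
python3 bub.py; python3 - <<'E'
from h import *
s=r.sense(); print(s['tcp_pos'],s['qpos']); q=s['tcp_rot']; print('yaw',np.degrees(2*np.arctan2(q[2],q[1]))-90)
E
```

```text
vial 18 53 mid 35.5 bubble 35.50300678952473 offset mm (+ = hinge side) -0.006663013701859995 mm/px 2.215989395683484
[184 144  92  65  60  59  60  61  61  60  60  59  61  62  66  98 143 171
 183 184 184 183 172 143  98  67  61  60  60  61  59  59  59  60  60  60
  62  76 126 175]
[156 147 149 155 156 156 156 155 156 156 155 155 150 135 125 143 166 178
 184 184 183 182 176 162 144 130 138 151 154 155 154 154 154 156 154 155
 154 151 150 157]
slope 0.0003231210509199306
[ 0.63191071 -0.19080845  0.16270047] [-2.93260433e-01  5.96861037e-01  3.67725740e-01  1.34204558e+00
  2.44466986e-05  1.43986080e+00]
yaw -9.30053226250162
```

The bubble is centred (offset about 0) with the foot released. I shut the fingers and move over the hinge-side shoulder.

Call:
{"api": "servo_tool", "payload": {
  "xyz": [
    [0.3,-0.06,0],
    [0.7,-0.13,0],
    [0.93,-0.183,0],
    [0.93,-0.183,0]
  ],
  "roll": [0,0,0,0],
  "fingers": 1
}}

```text
t: 18.25
tcp_pos: [0.6294, -0.1111, 0.1632]
tcp_rot: [-0.001, 0.761, 0.649, 0.0]
ft_force: [-0.5, 0.0, -0.2]
gripper_width: 0.453
finger_force: 0.0
```

Call:
{"api": "servo_tool", "payload": {
  "xyz": [
    [0.4,-0.08,0],
    [0.8,-0.16,0],
    [0.93,-0.183,0],
    [0.93,-0.183,0]
  ],
  "roll": [0,0,0,0]
}}

```text
t: 18.58
tcp_pos: [0.6272, -0.037, 0.1632]
tcp_rot: [0.0, 0.761, 0.649, 0.0]
ft_force: [0.3, -0.6, 0.0]
gripper_width: -0.001
finger_force: 0.0
```

Call:
{"api": "servo_tool", "payload": {
  "xyz": [
    [0.4,-0.08,0],
    [0.8,-0.16,0],
    [0.93,-0.183,0],
    [0.93,-0.183,0]
  ],
  "roll": [0,0,0,0]
}}

```text
t: 18.92
tcp_pos: [0.6249, 0.0377, 0.163]
tcp_rot: [0.0, 0.761, 0.648, 0.0]
ft_force: [0.4, -0.7, 0.7]
gripper_width: 0.001
finger_force: 0.0
```

Call:
{"api": "servo_tool", "payload": {
  "xyz": [
    [0.4,-0.08,0],
    [0.8,-0.16,0],
    [0.93,-0.183,0],
    [0.93,-0.183,0],
    [0.93,-0.183,0],
    [0.93,-0.183,0]
  ],
  "roll": [-0.12,-0.25,-0.25,-0.25,-0.25,-0.25]
}}

```text
t: 19.42
tcp_pos: [0.6226, 0.1101, 0.1629]
tcp_rot: [0.0, 0.696, 0.718, -0.0]
ft_force: [-0.5, 1.5, -0.0]
gripper_width: -0.001
finger_force: 0.0
```

```bash
python3 - <<'E'
from h import *
im,d,c,s=snap('wrist','w6.png'); P=cloud(d,c,s)
p=s['tcp_pos'];q=s['tcp_rot']; print(p,s['gripper_width'],'yaw',np.degrees(2*np.arctan2(q[2],q[1]))-90)
H,S,V=cv2.split(cv2.cvtColor(im,cv2.COLOR_RGB2HSV))
m=(H>20)&(H<32)&(S>180)&(P[...,2]>0.11)&(P[...,2]<0.13); Q=P[m]
print(len(Q),Q.min(0) if len(Q) else 0,Q.max(0) if len(Q) else 0,np.median(Q,0),cv2.minAreaRect((Q[:,:2]*1000).astype(np.float32)))
T=np.load('last_top.npz'); top=T['im']
im2,d2,c2,s2=snap('top'); P2=cloud(d2,c2,s2); H,S,V=cv2.split(cv2.cvtColor(im2,cv2.COLOR_RGB2HSV))
m=(P2[...,2]>.095)&(P2[...,2]<.13)&(H>20)&(H<32)&(S>180);m[:,:200]=0; Q=P2[m]; print('top',len(Q),Q.min(0),Q.max(0))
E
```

```text
[0.62257839 0.1100889  0.16291711] -0.0010694555363698409 yaw 1.7899447528075143
7055 [0.60427623 0.0897041  0.11783312] [0.64120541 0.15232973 0.12228439] [0.62255761 0.12458511 0.12005408] ((622.6945190429688, 120.89466857910156), (35.77908706665039, 63.43829345703125), 1.677675485610962)
top 674 [ 0.60657082 -0.08497815  0.09543057] [0.64565481 0.03534001 0.12685761]
```

View pics/w6.png

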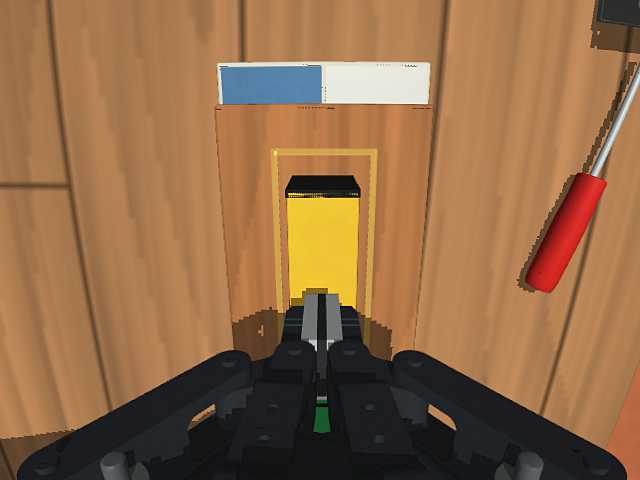

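The shut fingers, at (322,320), stand centred over the hinge-side shoulder, whose top is at z = 0.120. I press gradually.

Call:
{"api": "servo_tool", "payload": {
  "xyz": [
    [0,0,0.2],
    [0,0,0.4],
    [0,0,0.48],
    [0,0,0.5],
    [0,0,0.5],
    [0,0,0.5]
  ],
  "roll": [0,0,0,0,0,0]
}}

```text
t: 20.02
tcp_pos: [0.6228, 0.1119, 0.1237]
tcp_rot: [0.0, 0.695, 0.719, 0.0]
ft_force: [-0.9, 0.7, 0.6]
gripper_width: -0.002
finger_force: 0.0
```

Call:
{"api": "servo_tool", "payload": {
  "xyz": [
    [0,0,0.01],
    [0,0,0.02],
    [0,0,0.025],
    [0,0,0.025],
    [0,0,0.025]
  ],
  "roll": [0,0,0,0,0]
}}

```text
t: 20.43
tcp_pos: [0.6223, 0.1124, 0.1212]
tcp_rot: [0.0, 0.695, 0.719, 0.0]
ft_force: [0.2, 0.6, 0.2]
gripper_width: 0.0
finger_force: 0.0
```

Call:
{"api": "servo_tool", "payload": {
  "xyz": [
    [0,0,0.008],
    [0,0,0.015],
    [0,0,0.015],
    [0,0,0.015],
    [0,0,0.015]
  ],
  "roll": [0,0,0,0,0]
}}

```text
t: 20.85
tcp_pos: [0.6224, 0.1123, 0.12]
tcp_rot: [0.0, 0.695, 0.719, 0.0]
ft_force: [-1.0, 0.1, 2.1]
gripper_width: 0.002
finger_force: 1.0
```

Call:
{"api": "servo_tool", "payload": {
  "xyz": [
    [0,0,0.003],
    [0,0,0.006],
    [0,0,0.006],
    [0,0,0.006],
    [0,0,0.006]
  ],
  "roll": [0,0,0,0,0]
}}

```text
t: 21.27
tcp_pos: [0.6224, 0.1123, 0.12]
tcp_rot: [0.0, 0.695, 0.719, 0.0]
ft_force: [0.0, 0.6, 5.1]
gripper_width: -0.001
finger_force: 2.7
```

Call:
{"api": "servo_tool", "payload": {
  "xyz": [
    [0,0,0.005],
    [0,0,0.01],
    [0,0,0.01],
    [0,0,0.01],
    [0,0,0.01],
    [0,0,0.01],
    [0,0,0.01],
    [0,0,0.01],
    [0,0,0.01],
    [0,0,0.01]
  ],
  "roll": [0,0,0,0,0,0,0,0,0,0]
}}

```text
t: 22.1
tcp_pos: [0.6225, 0.1123, 0.1199]
tcp_rot: [0.0, 0.695, 0.719, 0.001]
ft_force: [-3.0, -0.6, 8.0]
gripper_width: 0.0
finger_force: 4.1
```

```bash
python3 bub.py; python3 - <<'E'
from h import *
s=r.sense(); print(s['ft_force'],s['tcp_pos'])
im=np.load('last_top.npz')['im']
cv2.imwrite('pics/t7.png',cv2.resize(im[110:190,210:410],(800,320),interpolation=cv2.INTER_CUBIC)[:,:,::-1])
E
```

```text
vial 42 53 mid 47.5 bubble nan offset mm (+ = hinge side) nan mm/px 1.645924941038127
[ 66  54  50  49  54  52  51  51  50  50  51  50  51  59  87 118]
[ 94  84  86  92  98  98  97  98  96  96  96  96  96  95  96 103]
slope 0.004399983220033071
[-2.40883347 -1.15798291  9.047374  ] [0.62252742 0.11230197 0.11992631]bub.py:9: RuntimeWarning: invalid value encountered in scalar divide
  red=R[rows,:,0].mean(0); up=np.maximum(red[x0+1:x1]-70,0); bx=(up*np.arange(x0+1,x1)).sum()/up.sum()
```

View pics/t7.png

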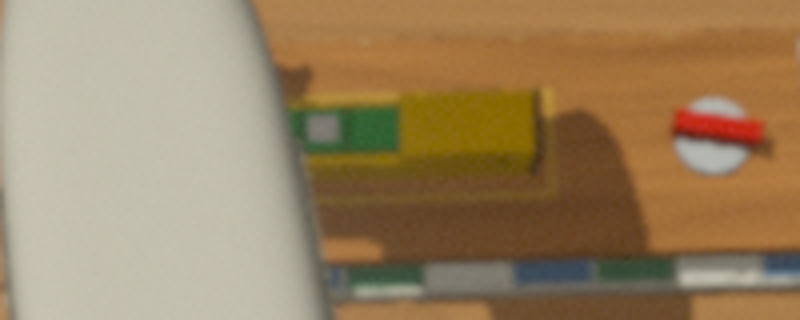

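The bubble, at (323,128) against a vial middle of about 325, is still between the lines, and the push is about 9 N. Handing in.

```bash
python3 -c "
from h import *
print(order.finish_job())"
```

```text
the job is handed in; nothing more can be done
None
```

I handed the job in at about 22 s with the level lying in the outline, the bubble between the lines (within about 1.5 mm of centre) and the fingers pressing it with about 9 N; no verdict was shown.

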